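# Hold the denture flask in the corner of the bench jig

### The job

Pick up the brass denture flask, set it upright on the plywood bed of the jig, and bring one of its plain sides flush against the aluminium fence with a latch end up against the red notched stop. Then press it diagonally, firmly down on the bed and into the fence together, and finish while still holding it pressed there, without letting go, so that a colleague can scribe it. Leave the plaster cast, the bur block and the round box where they are.

Things in the scene. Friction and masses are not known exactly. Their poses are not given: they have to be found in the camera images.
- flask_center (a point): Centre of the loose brass flask, 18 mm over its underside: a rounded block 51 (x) x 56 (y) x 36 mm (z, up), about 0.42 kg, standing on the work surface. Its plain flat sides face its +x and -x: grip these, 51 mm apart. In the middle of its +y and -y ends sits a latch 18 mm wide that stands out 7 mm. A half turn about z changes nothing.
- jig: Fixed bench jig, 120 (x) x 150 mm (y): bed, fence and stop. Origin under the middle of the bed at z = 0; +x points to the fence, +y along it away from the stop. In this frame: bed top z = 18 mm, fence face x = +35 mm, stop face y = -45 mm; with the flask home its centre is at x +9.5, y -17, z +36 mm.
- bed: The jig's plywood bed, top 18 mm above the work surface (same origin and axes as jig). Flask on bed has a sliding friction of about 0.6, so a much harder push one way can lock the other; push about 15 to 20 N each way.
- fence: The jig's low aluminium fence: inner face at jig x = +35 mm, 18 mm thick, 150 mm long, only 12 mm above the bed, so fingers on the upper 20 mm of the flask pass over it (same origin and axes as jig).
- stop: The jig's red stop block at its -y end beside the fence: inner face at jig y = -45 mm, x from -22 to +35 mm, 12 mm above the bed, with a notch 26 mm wide and 11 mm deep at x = +9.5 mm that clears the flask's latch (same origin and axes as jig).
- cast: Bystander: horseshoe-shaped plaster cast of a jaw, 49 x 62 x 36 mm, on the work surface near the flask; origin at the centre of its underside. Leave it where it is.
- burs: Bystander: aluminium bur block with nine small burs, 32 x 68 x 47 mm, left of and in front of the jig; origin at the centre of its underside. Leave it where it is.
- pot: Bystander: round beige box with its lid on, 68 mm across, 41 mm high, right of the jig; origin at the centre of its underside. Leave it where it is.
- desk_lamp: Fixed navy desk lamp, 0.40 m tall, a hazard to the arm: its head hangs between x = 0.62 and 0.81, y = -0.02 and 0.16, z = 0.26 and 0.40 m. Pass in front of it, nearer to the robot (hand within about 0.45 m of the base axis). The origin is a point at bench level under the head.
Not all that is in view belongs to the job. Leave any green look-alike of the part that bears flask_center alone.

How it is judged (in metres and radians):
At the end, for the whole second after the job is handed in: The flask stands upright on the bed, plain side flush with the fence (4 mm, 0.06 rad), end against the stop (4 mm), at rest, and the fingers still press it: over 3 N into the fence and over 7 N on the bed (its own weight is 3.3 to 5 N) (contact force between flask and fence above 3 N and contact force between flask and bed above 7 N and contact force between the fingers and flask above 3 N and x of flask_center in the frame of jig between 0.0055 and 0.0135 m and y of flask_center in the frame of jig between -0.021 and -0.013 m and z of flask_center in the frame of jig between 0.033 and 0.039 m and angle between flask_center's own z axis and vertical below 0.06 rad and angle between the x axis of flask_center and the x axis of jig, either way round below 0.06 rad and linear speed of flask below 0.01 m/s); the arm keeps its last pose, push and grip.
It fails at once if the plaster cast is moved by more than 20 mm (distance of cast from where it was at the start of the episode above 0.02 m).
It fails at once if the bur block is moved by more than 20 mm (distance of burs from where it was at the start of the episode above 0.02 m).
It fails at once if the round box is moved by more than 20 mm (distance of pot from where it was at the start of the episode above 0.02 m).
It also fails if it takes over 64 s, if anything falls off the work surface, if the arm or the gripper's body presses on something with over 40 N, if the wrist force passes 120 N, or if a joint passes its speed limit or range.

### The arm

A 6-joint arm with a two-finger parallel gripper is mounted at the origin on a cart in front of the work surface, level with it; the furniture and walls round the work are solid. World frame = base frame: x ahead of the robot, y to its left, z up, the work surface at z = 0. Lengths are in mm, angles in rad, forces in N, time in s.
With the tool pointing down it reaches from about 275 to 750 mm from the base axis. Payload 10.2 kg.
Tool frame: the origin (TCP) lies midway between the tips of the shut fingers; the grasp point (between the pads) lies ctrl.tcp_to_grasp behind it (ctrl.tcp_to_grasp is the distance from the TCP to the grasp point, in mm); z points along the fingers, y is the line along which they close (so a half turn about z gives the same grasp; the last joint's range is limited). The gripper opens to 88 mm and grips with 3 to 60 N. Pads are 18 mm wide; open, the fingers measure 123 mm over their backs; the gripper's body (75 mm by 187 mm) begins 45 mm behind the grasp point.
Start: joints at [0.927, 0.313, 1.498, -0, 1.331, -0.223], TCP at [214.471, 479.201, 238.72] pointing down, gripper open.
Joint ranges: [-2.94, 2.94], [-0.97, 2.17], [0.19, 2.56], [-1.23, 4.37], [0.02, 3.11], [-2.88, 2.88]. Speed limits (rad/s): [2.39, 2.39, 3.01, 3.14, 3.14, 3.14].

### API

Orientations are given as a unit quaternion [x, y, z, w].
In Python, from rig import state, grab_frame, calibration, order, ctrl gives the robot as it stands. The module is installed in compiled form; this text tells all that it offers.
- The arm moves only by the tool arm_command, never from a script. Its argument "series" is a list of rows, each an object with "linear": the shift along the world's x, y, z in units of 0.5 m (1.0 is 0.5 m), a list of three; "delta_rot": the turn, a rotation vector about the world's x, y, z in units of 360 degrees (1.0 is 360 degrees), a list of three; "hand": the finger opening in mm, from 0 to 88.1. A call has 1 to 20 rows; each row is the pose to reach, as a shift and turn from the pose commanded when the call began, turning the shorter way round; what a row does not reach only later rows make up. A row lasts 1/12 s, in which the tool goes at most 41.7 mm and 7.16 degrees, less where a joint would pass 70% of its speed; a pose out of reach is approached as far as the arm can. A call with a number of a shift or a turn outside -1 to 1 is refused whole. A call with a gripper value outside its range is refused whole. The fingers move at their own pace and stop on an object; "newtons" is the grip in N (left out, the last holds). Time passes only in rows, so rows that repeat a pose let the fingers close. It gives the time, the measured TCP pose, the force, the opening and the grip force at its end, in the units of the state.
- state(): the state, without advancing time (a new reading comes with each control period).
- grab_frame(name): name is "scene" or "top" or "wrist"; returns the picture (400x640x3 uint8, red, green, blue); there is no depth.
- calibration(name): a dict with "K" (3x3 intrinsics, pixels), "world_from_camera" (4x4, takes a point from camera to world coordinates); the wrist camera has in their place "hand_eye" (4x4, takes a point from camera to tool coordinates, whose origin is the TCP and whose axes are the flange's). Camera axes: x right, y down, z forward; pixel columns grow to the right and rows downward; lengths in mm; the calibration is good to about 2 mm. The wrist camera is an equidistant fisheye: a pixel r from the principal point sees the ray r / f radians off the axis. A picture is of the moment at which its call begins: read the wrist's pose just before it. calibration takes no time and is no camera call.
- order.hand_in(): hands the job in; it is judged then, once.
The state is a dict: "clock": time; "joints": joint angles; "joint_vel": joint speeds; "tau": joint torques, N m; "position": TCP position; "orientation": TCP orientation; "contact_force": force on the tool from outside, world axes, zero at the start; "torque": the same for the moment, N m; "finger_gap": finger opening in mm; "grasp_force": force on a finger pad.
Only numpy, scipy, OpenCV 4.12 (cv2) and the standard library are available. Lean on these libraries where they do the work, as an engineer would, in place of code of your own. Each camera call takes 0.05 s, during which the arm holds its last target. There are 200 camera calls.

## Working session

There is one attempt and no reset: what is moved stays moved. The work goes in short steps, Python scripts to look and compute and a tool call to move; the robot and the scene stay as the last step left them, time stands still between calls to the robot, and variables do not carry over. Pictures are saved under pics/ and viewed, at most 10 in all, crops included, and the job is handed in when it is done.

Besides the shell and the picture viewer there is one more tool, called in YAML: its name, and indented under it one key for each argument. arm_command: Moves the arm, as the interface text tells. Shifts and turns lie within -1 to 1; 1 stands for 0.5 m of shift or 360 degrees of turn. Its arguments: {"type":"object","properties":{"series":{"type":"array"},"newtons":{"type":"number"}},"required":["series"]}

```bash
mkdir -p pics
python3 - <<'E'
from rig import state, grab_frame, calibration, order, ctrl
import cv2,numpy as np
s=state();print(s['clock'],s['position'],s['orientation'],s['finger_gap'],ctrl.tcp_to_grasp)
for n in('scene','top','wrist'):
    cv2.imwrite(f'pics/{n}0.png',grab_frame(n)[:,:,::-1])
    c=calibration(n);print(n,{k:np.round(v,3).tolist() for k,v in c.items()})
E
```

```text
0.0 [214.32820032 478.98872051 238.1665798 ] [ 2.08872016e-01  9.77942779e-01 -5.72841764e-04 -2.72869056e-04] 88.01774105213077 18.700000000000003
scene {'K': [[364.888, 0.0, 321.508], [0.0, 364.888, 202.952], [0.0, 0.0, 1.0]], 'world_from_camera': [[0.905, -0.195, 0.378, 213.503], [-0.425, -0.372, 0.825, -443.901], [-0.021, -0.908, -0.419, 426.239], [0.0, 0.0, 0.0, 1.0]]}
top {'K': [[388.483, 0.0, 312.043], [0.0, 388.483, 204.566], [0.0, 0.0, 1.0]], 'world_from_camera': [[-0.027, -0.994, 0.106, 427.771], [-1.0, 0.029, 0.011, 250.65], [-0.014, -0.106, -0.994, 1135.106], [0.0, 0.0, 0.0, 1.0]]}
wrist {'K': [[309.707, 0.0, 317.578], [0.0, 309.707, 203.227], [0.0, 0.0, 1.0]], 'hand_eye': [[0.001, -0.95, -0.311, 80.807], [1.0, 0.0, 0.001, -1.318], [-0.001, -0.311, 0.95, -147.3], [0.0, 0.0, 0.0, 1.0]]}
```

View pics/top0.png

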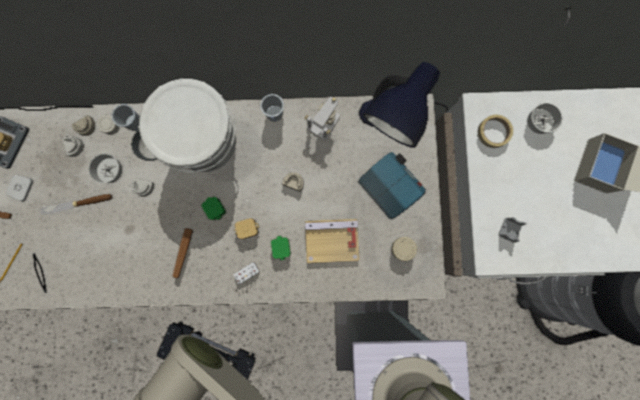

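View pics/scene0.png

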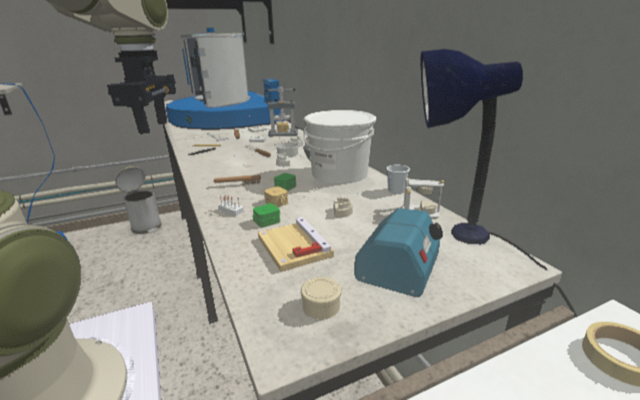

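Top view: flask candidates are brass block (246,228), green look-alike (213,208), green look-alike (281,248); the yellow-brass one at (246,228) matches. It is at (276,197) in the scene view. The jig is at (331,242) top, with the fence at upper edge and the red stop at right (352,240). I'll check in a close crop.

Run:
```python
import cv2,numpy as np
t=cv2.imread('pics/top0.png')[195:295,200:380]; s=cv2.imread('pics/scene0.png')[165:275,210:370]
a=cv2.resize(t,(756,420)[::1],interpolation=cv2.INTER_CUBIC)[:, :]
a=cv2.resize(t,None,fx=4,fy=4,interpolation=cv2.INTER_CUBIC)
cv2.imwrite('pics/crop_top.png',a)
h=cv2.cvtColor(cv2.imread('pics/top0.png'),cv2.COLOR_BGR2HSV);print('top flask',h[228,246],'bed',h[245,325],'fence',h[225,330],'red',h[240,352])
h=cv2.cvtColor(cv2.imread('pics/scene0.png'),cv2.COLOR_BGR2HSV);print(h[192,276],h[200,276],h[240,290],h[250,305])
```

```text
top flask [ 20 111 179] bed [ 22  88 186] fence [127  16 142] red [  7 120 140]
[ 21 100 206] [ 21  86 133] [ 21  89 224] [  2 163 171]
```

View pics/crop_top.png

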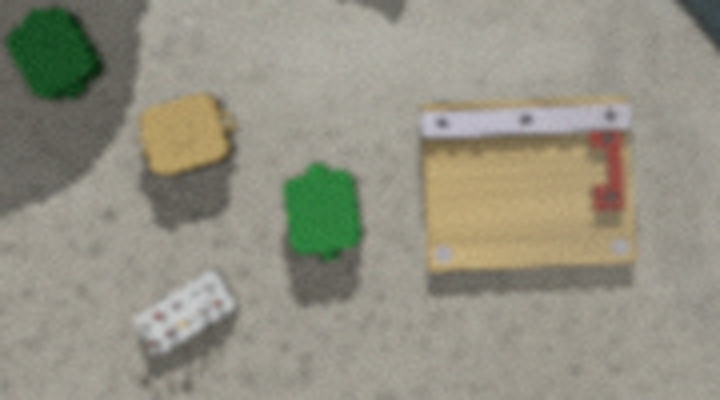

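The crop confirms the brass flask at full-image (247,229), with its latch visible at right (258,226), so its plain sides face up and down in the image. The greens are at (213,208) and (281,248). Jig: fence on top, red notched stop at right. I'll move the wrist camera to look at both.

arm_command:
  series:
    - {"linear":[0.47,-0.2,0],"delta_rot":[0,0,-0.139],"hand":88}
    - {"linear":[0.47,-0.2,0],"delta_rot":[0,0,-0.139],"hand":88}
    - {"linear":[0.47,-0.2,0],"delta_rot":[0,0,-0.139],"hand":88}
    - {"linear":[0.47,-0.2,0],"delta_rot":[0,0,-0.139],"hand":88}
    - {"linear":[0.47,-0.2,0],"delta_rot":[0,0,-0.139],"hand":88}
    - {"linear":[0.47,-0.2,0],"delta_rot":[0,0,-0.139],"hand":88}
    - {"linear":[0.47,-0.2,0],"delta_rot":[0,0,-0.139],"hand":88}
    - {"linear":[0.47,-0.2,0],"delta_rot":[0,0,-0.139],"hand":88}
    - {"linear":[0.47,-0.2,0],"delta_rot":[0,0,-0.139],"hand":88}
    - {"linear":[0.47,-0.2,0],"delta_rot":[0,0,-0.139],"hand":88}
    - {"linear":[0.47,-0.2,0],"delta_rot":[0,0,-0.139],"hand":88}
    - {"linear":[0.47,-0.2,0],"delta_rot":[0,0,-0.139],"hand":88}

```text
clock: 1.15
position: [448.6, 379.9, 239.0]
orientation: [0.602, 0.799, 0.0, 0.0]
contact_force: [-0.2, -0.5, 0.1]
finger_gap: 88.0
grasp_force: 0.0
```

```bash
cat > h.py <<'E'
from rig import state, grab_frame, calibration
import cv2,numpy as np,pickle
from scipy.spatial.transform import Rotation as R
def snap(n):
    s=state(); f=grab_frame('wrist')[:,:,::-1].copy(); cv2.imwrite(f'pics/{n}.png',f)
    T=np.eye(4);T[:3,:3]=R.from_quat(s['orientation']).as_matrix();T[:3,3]=s['position']
    pickle.dump(T@calibration('wrist')['hand_eye'],open(f'pics/{n}.pkl','wb'))
    print(s['clock'],np.round(s['position'],1),R.from_quat(s['orientation']).as_matrix()[:,1].round(4)); return f
def load(n): return cv2.imread(f'pics/{n}.png'),pickle.load(open(f'pics/{n}.pkl','rb'))
K=calibration('wrist')['K']
def ray(T,uv):
    d=(np.atleast_2d(uv).astype(float)-K[:2,2])/K[0,0]; r=np.linalg.norm(d,axis=1,keepdims=True)+1e-9
    v=np.c_[d/r*np.sin(r),np.cos(r)]; return T[:3,3],v@T[:3,:3].T
def plane(T,uv,z):
    o,v=ray(T,uv); return o+v*((z-o[2])/v[:,2:])
def tri(obs):
    A=np.zeros((3,3));b=np.zeros(3)
    for T,uv in obs:
        o,v=ray(T,uv);v=v[0];P=np.eye(3)-np.outer(v,v);A+=P;b+=P@o
    return np.linalg.solve(A,b)
def proj(T,p):
    c=(np.atleast_2d(p)-T[:3,3])@T[:3,:3]; r=np.linalg.norm(c[:,:2],axis=1); th=np.arctan2(r,c[:,2])
    return c[:,:2]/r[:,None]*th[:,None]*K[0,0]+K[:2,2]
E
python3 -c "from h import *;snap('w1')"
```

```text
1.15 [448.6 379.9 239. ] [9.611e-01 2.762e-01 2.000e-04]
```

View pics/w1.png

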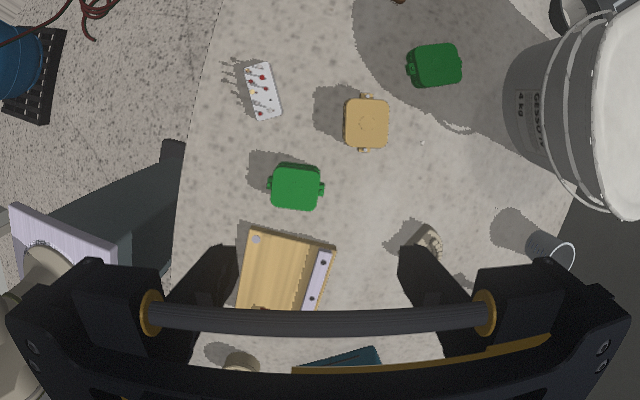

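The wrist view shows the brass flask at (366,122), its latches at (365,95) and (362,149), almost square to the tool. The burs are at (263,90), greens at (295,187) and (435,65), cast at (430,240), and the jig at (285,275) is part-hidden by the gripper.

```bash
cat >> h.py <<'E'
def brass(f,near):
    h=cv2.cvtColor(f,cv2.COLOR_BGR2HSV); m=cv2.inRange(h,(14,60,110),(28,255,255))
    m=cv2.morphologyEx(m,cv2.MORPH_OPEN,np.ones((3,3)))
    cs,_=cv2.findContours(m,cv2.RETR_EXTERNAL,cv2.CHAIN_APPROX_NONE)
    return min((c for c in cs if cv2.contourArea(c)>300),key=lambda c:np.linalg.norm(c.reshape(-1,2).mean(0)-near))
def rect(T,c,z):
    p=plane(T,c.reshape(-1,2),z)[:,:2].astype(np.float32); return cv2.minAreaRect(p)
E
python3 - <<'E'
from h import *
f,T=load('w1');c=brass(f,(366,122));print(cv2.boundingRect(c))
print(rect(T,c,36))
print('jig far corners z18',plane(T,[[252,225],[337,247],[256,240]],18).round(1))
E
```

```text
(345, 93, 44, 59)
((484.48687744140625, 454.6156005859375), (49.596221923828125, 66.48029327392578), 16.89581298828125)
jig far corners z18 [[385.6 289.   18. ]
 [500.9 289.8  18. ]
 [395.2 269.4  18. ]]
```

arm_command:
  series:
    - {"linear":[0.072,0.148,-0.16],"delta_rot":[0,0,0.004],"hand":88}
    - {"linear":[0.072,0.148,-0.16],"delta_rot":[0,0,0.004],"hand":88}
    - {"linear":[0.072,0.148,-0.16],"delta_rot":[0,0,0.004],"hand":88}
    - {"linear":[0.072,0.148,-0.16],"delta_rot":[0,0,0.004],"hand":88}
    - {"linear":[0.072,0.148,-0.16],"delta_rot":[0,0,0.004],"hand":88}
    - {"linear":[0.072,0.148,-0.16],"delta_rot":[0,0,0.004],"hand":88}

```text
clock: 1.7
position: [485.4, 453.2, 160.2]
orientation: [0.592, 0.806, 0.001, 0.0]
contact_force: [0.1, 0.7, 0.4]
finger_gap: 88.5
grasp_force: 0.0
```

Run:
```python
from h import *
f=snap('w2');_,T=load('w2')
f1,T1=load('w1')
g=proj(T,[484.5,454.6,36])[0];c=brass(f,g);print(g,cv2.boundingRect(c))
c1=brass(f1,(366,122))
def cen(c): M=cv2.moments(c);return [M['m10']/M['m00'],M['m01']/M['m00']]
print('tri',tri([(T1,cen(c1)),(T,cen(c))]))
for z in(34,36,38):print(z,rect(T,c,z),rect(T1,c1,z))
cv2.drawContours(f,[c],-1,(0,0,255),1)
cv2.imwrite('pics/w2c.png',f)
```

```text
1.7 [485.4 453.2 160.2] [0.9546 0.298  0.0016]
[317.48424978 192.51136175] (290, 163, 56, 63)
tri [484.42086972 454.02748604  35.24862237]
34 ((485.2585144042969, 451.62286376953125), (50.28881072998047, 59.061092376708984), 14.380583763122559) ((484.82366943359375, 454.6067199707031), (49.87936782836914, 66.85993957519531), 16.895423889160156)
36 ((485.0767822265625, 452.1875), (49.92103958129883, 58.62916564941406), 14.380602836608887) ((484.48687744140625, 454.6156005859375), (49.596221923828125, 66.48029327392578), 16.89581298828125)
38 ((484.8949890136719, 452.75213623046875), (49.55329895019531, 58.19718933105469), 14.380410194396973) ((484.14990234375, 454.6243896484375), (49.31305694580078, 66.10067749023438), 16.89620590209961)
```

View pics/w2c.png

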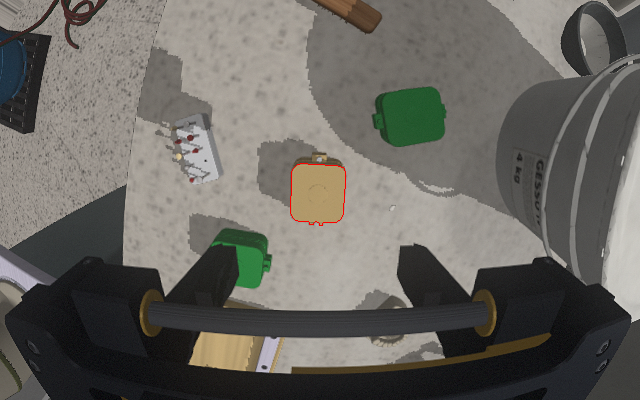

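Contour fits the top face of the flask, centred at (485,454), top z≈35, yaw ≈16°. The centre agrees across both views. Now two views of the jig.

arm_command:
  series:
    - {"linear":[-0.084,-0.5,0.1],"delta_rot":[0,0,-0.04],"hand":88}
    - {"linear":[-0.084,-0.5,0.1],"delta_rot":[0,0,-0.04],"hand":88}
    - {"linear":[-0.084,-0.5,0.1],"delta_rot":[0,0,-0.04],"hand":88}
    - {"linear":[-0.084,-0.5,0.1],"delta_rot":[0,0,-0.04],"hand":88}
    - {"linear":[-0.084,-0.5,0.1],"delta_rot":[0,0,-0.04],"hand":88}
    - {"linear":[-0.084,-0.5,0.1],"delta_rot":[0,0,-0.04],"hand":88}
    - {"linear":[-0.084,-0.5,0.1],"delta_rot":[0,0,-0.04],"hand":88}
    - {"linear":[-0.084,-0.5,0.1],"delta_rot":[0,0,-0.04],"hand":88}
    - {"linear":[-0.084,-0.5,0.1],"delta_rot":[0,0,-0.04],"hand":88}
    - {"linear":[-0.084,-0.5,0.1],"delta_rot":[0,0,-0.04],"hand":88}

```text
clock: 2.58
position: [443.5, 204.1, 209.0]
orientation: [0.689, 0.725, 0.0, 0.0]
contact_force: [-0.7, -0.3, 0.1]
finger_gap: 88.2
grasp_force: 0.0
```

```bash
python3 -c "from h import *;snap('j1')"
```

```text
2.5833 [443.5 204.1 209. ] [9.987e-01 5.130e-02 9.000e-04]
```

View pics/j1.png

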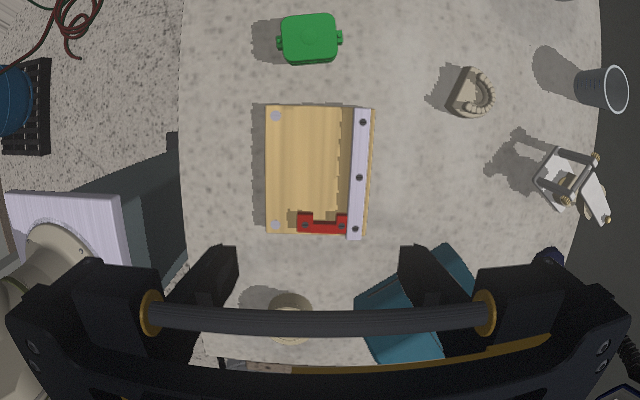

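arm_command:
  series:
    - {"linear":[-0.08,0.04,0.12],"delta_rot":[0,0,0],"hand":88}
    - {"linear":[-0.08,0.04,0.12],"delta_rot":[0,0,0],"hand":88}
    - {"linear":[-0.08,0.04,0.12],"delta_rot":[0,0,0],"hand":88}
    - {"linear":[-0.08,0.04,0.12],"delta_rot":[0,0,0],"hand":88}
    - {"linear":[-0.08,0.04,0.12],"delta_rot":[0,0,0],"hand":88}

```text
clock: 3.05
position: [403.4, 223.7, 267.8]
orientation: [0.689, 0.725, -0.001, -0.0]
contact_force: [0.9, -0.8, -0.1]
finger_gap: 87.7
grasp_force: 0.0
```

```bash
python3 -c "from h import *;snap('j2')"
```

```text
3.05 [403.4 223.7 267.8] [ 0.9987  0.0516 -0.0011]
```

j1 shows the jig: bed (265–370, 103–237), fence strip along (347–370), red stop (297–347, 210–235) with its notch facing up in the image.

Run:
```python
from h import *
for n,ctr in(('j1',None),('j2',None)):
    f,T=load(n);h=cv2.cvtColor(f,cv2.COLOR_BGR2HSV)
    p=proj(T,[450,210,20])[0]; print(n,p)
    roi=np.zeros(f.shape[:2],np.uint8);cv2.circle(roi,tuple(int(a) for a in p),95,255,-1)
    red=(cv2.inRange(h,(0,130,70),(9,255,255))|cv2.inRange(h,(172,130,70),(180,255,255)))&roi
    fen=cv2.inRange(h,(110,12,110),(150,70,255))&roi
    for name,m,z in(('red',red,30),('fence',fen,30)):
        m=cv2.morphologyEx(m,cv2.MORPH_CLOSE,np.ones((5,5)))
        cs,_=cv2.findContours(m,cv2.RETR_EXTERNAL,cv2.CHAIN_APPROX_NONE);c=max(cs,key=cv2.contourArea)
        r=rect(T,c,z);print(name,cv2.contourArea(c),r,cv2.boundingRect(c));print(cv2.boxPoints(r).round(1).tolist(), proj(T,np.c_[cv2.boxPoints(r),[z]*4]).round(1).tolist())
        cv2.drawContours(f,[c],-1,(0,255,0),1)
        if name=='red':print(plane(T,c.reshape(-1,2),z)[:,:2].round(0).astype(int)[::3].tolist())
    x,y=int(p[0])-110,max(int(p[1])-85,0)
    cv2.imwrite(f'pics/{n}c.png',cv2.resize(f[y:y+180,x:x+200],None,fx=3,fy=3))
a=cv2.imread('pics/j1c.png');b=cv2.imread('pics/j2c.png')
cv2.imwrite('pics/jc.png',cv2.resize(np.hstack([a,b]),(800,360)) if a.shape==b.shape else a)
```

```text
j1 [323.73613427 172.96783107]
red 739.0 ((450.44873046875, 154.18267822265625), (24.48077392578125, 56.14604949951172), 89.53256225585938) (297, 212, 50, 22)
[[422.29998779296875, 142.1999969482422], [478.3999938964844, 141.6999969482422], [478.6000061035156, 166.1999969482422], [422.5, 166.6999969482422]] [[296.3, 231.6], [345.1, 234.2], [347.1, 214.3], [297.1, 211.6]]
[[423, 166], [422, 163], [423, 159], [423, 155], [423, 152], [423, 148], [423, 144], [425, 143], [429, 143], [432, 142], [436, 142], [439, 143], [443, 143], [446, 143], [449, 143], [453, 142], [456, 142], [460, 142], [463, 143], [467, 143], [470, 143], [474, 143], [477, 143], [478, 147], [478, 151], [478, 154], [478, 158], [478, 162], [476, 165], [473, 165], [470, 166], [466, 164], [467, 160], [464, 157], [461, 157], [458, 157], [454, 157], [451, 157], [448, 157], [444, 156], [441, 156], [439, 160], [439, 163], [438, 166], [435, 166], [431, 167], [428, 166], [425, 166]]
fence 1873.5 ((486.8201599121094, 210.25579833984375), (17.277301788330078, 148.7791290283203), 0.8848905563354492) (346, 108, 25, 132)
[[477.0, 284.
[... 731 characters left out ...]
443, 143], [447, 143], [451, 142], [455, 142], [459, 142], [464, 143], [468, 143], [472, 143], [476, 143], [478, 146], [478, 151], [477, 155], [478, 159], [478, 164], [474, 165], [469, 165], [467, 165], [467, 160], [468, 156], [465, 153], [461, 153], [460, 154], [456, 153], [452, 152], [448, 152], [446, 156], [442, 156], [440, 160], [439, 165]]
fence 1252.5 ((486.909912109375, 210.30455017089844), (17.340255737304688, 148.54547119140625), 0.8148052096366882) (371, 126, 22, 110)
[[477.20001220703125, 284.3999938964844], [479.29998779296875, 135.89999389648438], [496.6000061035156, 136.1999969482422], [494.5, 284.70001220703125]] [[379.5, 125.0], [369.8, 235.0], [382.1, 235.2], [392.8, 126.1]]
```

View pics/jc.png

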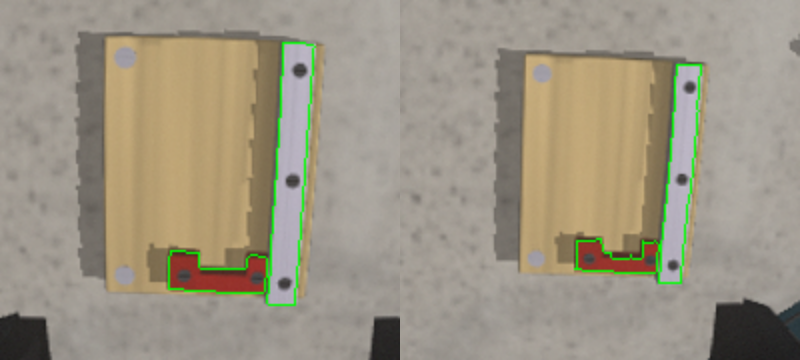

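The two views at different heights agree to 0.2 mm at z = 30: fence centre (486.9, 210.3), yaw ≈ 0.015. That puts the jig origin at about (442.9, 209.6), the stop face near y≈165 and home at about (452.7, 192.8). I'll hover over the flask.

arm_command:
  series:
    - {"linear":[0.163,0.461,-0.2],"delta_rot":[0,0,0.035],"hand":88}
    - {"linear":[0.163,0.461,-0.2],"delta_rot":[0,0,0.035],"hand":88}
    - {"linear":[0.163,0.461,-0.2],"delta_rot":[0,0,0.035],"hand":88}
    - {"linear":[0.163,0.461,-0.2],"delta_rot":[0,0,0.035],"hand":88}
    - {"linear":[0.163,0.461,-0.2],"delta_rot":[0,0,0.035],"hand":88}
    - {"linear":[0.163,0.461,-0.2],"delta_rot":[0,0,0.035],"hand":88}
    - {"linear":[0.163,0.461,-0.2],"delta_rot":[0,0,0.035],"hand":88}
    - {"linear":[0.163,0.461,-0.2],"delta_rot":[0,0,0.035],"hand":88}
    - {"linear":[0.163,0.461,-0.27],"delta_rot":[0,0,0.035],"hand":88}
    - {"linear":[0.163,0.461,-0.34],"delta_rot":[0,0,0.035],"hand":88}
    - {"linear":[0.163,0.461,-0.38],"delta_rot":[0,0,0.035],"hand":88}
    - {"linear":[0.163,0.461,-0.38],"delta_rot":[0,0,0.035],"hand":88}

```text
clock: 4.1
position: [483.1, 451.3, 73.4]
orientation: [0.606, 0.796, -0.005, -0.002]
contact_force: [-0.8, -0.6, -0.6]
finger_gap: 87.8
grasp_force: 0.0
```

Run:
```python
from h import *
f=snap('w3');_,T=load('w3')
g=proj(T,[484.8,453.8,36])[0];c=brass(f,g);print(g,cv2.boundingRect(c),rect(T,c,36))
p=plane(T,c.reshape(-1,2),36)[:,:2]
for a in(13,14.5,16,17.5):
    t=np.radians(a);q=(p-[484.8,453.8])@np.array([[np.cos(t),-np.sin(t)],[np.sin(t),np.cos(t)]])
    L=q[(abs(q[:,1])<15)]
    for s in(-1,1):
        e=L[L[:,0]*s>15];print(a,s,np.median(e[:,0]).round(2),np.polyfit(e[:,1],e[:,0],1)[0].round(3))
cv2.imwrite('pics/w3c.png',f)
```

```text
4.1 [483.1 451.3  73.4] [ 0.9639  0.2662 -0.009 ]
[322.69355406 228.9963744 ] (284, 188, 79, 81) ((484.88037109375, 452.7797546386719), (50.20256042480469, 56.54897689819336), 14.308653831481934)
13 -1 -25.08 -0.021
13 1 24.56 -0.024
14.5 -1 -24.97 0.003
14.5 1 24.59 0.002
16 -1 -25.0 0.027
16 1 24.59 0.028
17.5 -1 -25.12 0.052
17.5 1 24.76 0.054
```

View pics/w3c.png

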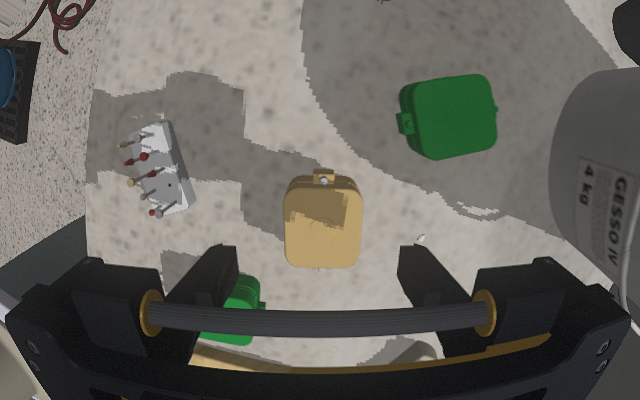

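The flask sits centred between the open fingers at (322,228), yaw 14.4°. Descend and grip.

arm_command:
  series:
    - {"linear":[0,-0.001,-0.04],"delta_rot":[0,0,-0.003],"hand":88}
    - {"linear":[0,-0.001,-0.08],"delta_rot":[0,0,-0.003],"hand":88}
    - {"linear":[0,-0.001,-0.11],"delta_rot":[0,0,-0.003],"hand":88}
    - {"linear":[0,-0.001,-0.124],"delta_rot":[0,0,-0.003],"hand":88}
    - {"linear":[0,-0.001,-0.124],"delta_rot":[0,0,-0.003],"hand":88}
    - {"linear":[0,-0.001,-0.124],"delta_rot":[0,0,-0.003],"hand":88}
    - {"linear":[0,-0.001,-0.124],"delta_rot":[0,0,-0.003],"hand":88}
    - {"linear":[0,-0.001,-0.124],"delta_rot":[0,0,-0.003],"hand":45}
    - {"linear":[0,-0.001,-0.124],"delta_rot":[0,0,-0.003],"hand":45}
    - {"linear":[0,-0.001,-0.124],"delta_rot":[0,0,-0.003],"hand":45}
    - {"linear":[0,-0.001,-0.124],"delta_rot":[0,0,-0.003],"hand":45}
    - {"linear":[0,-0.001,-0.124],"delta_rot":[0,0,-0.003],"hand":45}
    - {"linear":[0,-0.001,-0.124],"delta_rot":[0,0,-0.003],"hand":45}
    - {"linear":[0,-0.001,-0.124],"delta_rot":[0,0,-0.003],"hand":45}
    - {"linear":[0,-0.001,-0.124],"delta_rot":[0,0,-0.003],"hand":45}
    - {"linear":[0,-0.001,-0.124],"delta_rot":[0,0,-0.003],"hand":45}
  newtons: 40

```text
clock: 5.48
position: [485.0, 453.2, 16.8]
orientation: [0.613, 0.79, 0.0, 0.0]
contact_force: [0.7, -0.5, 0.2]
finger_gap: 49.5
grasp_force: 40.0
```

Gripped (gap 49.5, 40 N). Lift, then carry to a point above the bed, short of fence and stop.

arm_command:
  series:
    - {"linear":[0,0,0.04],"delta_rot":[0,0,0],"hand":45}
    - {"linear":[0,0,0.1],"delta_rot":[0,0,0],"hand":45}
    - {"linear":[0,0,0.16],"delta_rot":[0,0,0],"hand":45}
    - {"linear":[0,0,0.2],"delta_rot":[0,0,0],"hand":45}
    - {"linear":[-0.01,-0.06,0.2],"delta_rot":[0,0,-0.005],"hand":45}
    - {"linear":[-0.02,-0.12,0.2],"delta_rot":[0,0,-0.01],"hand":45}
    - {"linear":[-0.03,-0.18,0.2],"delta_rot":[0,0,-0.015],"hand":45}
    - {"linear":[-0.04,-0.24,0.2],"delta_rot":[0,0,-0.02],"hand":45}
    - {"linear":[-0.05,-0.3,0.2],"delta_rot":[0,0,-0.025],"hand":45}
    - {"linear":[-0.06,-0.36,0.2],"delta_rot":[0,0,-0.03],"hand":45}
    - {"linear":[-0.07,-0.42,0.2],"delta_rot":[0,0,-0.035],"hand":45}
    - {"linear":[-0.076,-0.47,0.2],"delta_rot":[0,0,-0.0376],"hand":45}
    - {"linear":[-0.076,-0.49,0.2],"delta_rot":[0,0,-0.0376],"hand":45}
    - {"linear":[-0.076,-0.49,0.2],"delta_rot":[0,0,-0.0376],"hand":45}
    - {"linear":[-0.076,-0.49,0.2],"delta_rot":[0,0,-0.0376],"hand":45}
    - {"linear":[-0.076,-0.49,0.2],"delta_rot":[0,0,-0.0376],"hand":45}

```text
clock: 6.82
position: [447.1, 209.1, 116.6]
orientation: [0.701, 0.713, 0.0, -0.0]
contact_force: [-0.4, 0.6, -4.5]
finger_gap: 49.6
grasp_force: 40.0
```

Run:
```python
from h import *
f=snap('c1');s=state();print(s['contact_force'].round(1),s['finger_gap'],s['grasp_force'])
cv2.imwrite('pics/c1c.png',f)
```

```text
6.8167 [447.1 209.1 116.6] [ 9.999e-01  1.610e-02 -1.000e-04]
[ 0.1 -0.1 -5.1] 49.49175977608643 39.997139582410455
```

View pics/c1c.png

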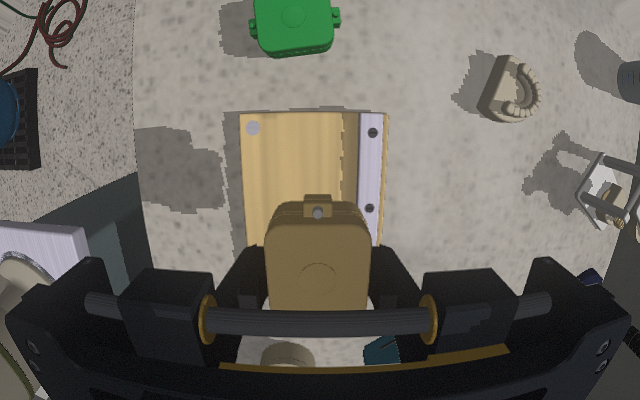

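The flask is held level between the fingers at (317,260), about 4.5–5 N extra weight. Lower to just above the bed, then touch down.

arm_command:
  series:
    - {"linear":[0,0,-0.05],"delta_rot":[0,0,0],"hand":45}
    - {"linear":[0,0,-0.1],"delta_rot":[0,0,0],"hand":45}
    - {"linear":[0,0,-0.14],"delta_rot":[0,0,0],"hand":45}
    - {"linear":[0,0,-0.154],"delta_rot":[0,0,0],"hand":45}
    - {"linear":[0,0,-0.156],"delta_rot":[0,0,0],"hand":45}
    - {"linear":[0,0,-0.158],"delta_rot":[0,0,0],"hand":45}
    - {"linear":[0,0,-0.16],"delta_rot":[0,0,0],"hand":45}
    - {"linear":[0,0,-0.16],"delta_rot":[0,0,0],"hand":45}
    - {"linear":[0,0,-0.162],"delta_rot":[0,0,0],"hand":45}
    - {"linear":[0,0,-0.162],"delta_rot":[0,0,0],"hand":45}
    - {"linear":[0,0,-0.162],"delta_rot":[0,0,0],"hand":45}
    - {"linear":[0,0,-0.162],"delta_rot":[0,0,0],"hand":45}

```text
clock: 7.87
position: [447.1, 208.2, 36.0]
orientation: [0.702, 0.712, 0.0, 0.0]
contact_force: [-1.2, -0.3, -4.8]
finger_gap: 49.6
grasp_force: 40.0
```

Still just clear of the bed. Slide toward the stop while unloaded.

arm_command:
  series:
    - {"linear":[0,-0.012,0],"delta_rot":[0,0,0],"hand":45}
    - {"linear":[0,-0.02,0],"delta_rot":[0,0,0],"hand":45}
    - {"linear":[0,-0.024,0],"delta_rot":[0,0,0],"hand":45}
    - {"linear":[0,-0.026,0],"delta_rot":[0,0,0],"hand":45}
    - {"linear":[0,-0.028,0],"delta_rot":[0,0,0],"hand":45}
    - {"linear":[0,-0.028,0],"delta_rot":[0,0,0],"hand":45}
    - {"linear":[0,-0.028,0],"delta_rot":[0,0,0],"hand":45}

```text
clock: 8.45
position: [447.0, 194.2, 35.7]
orientation: [0.702, 0.712, -0.0, -0.0]
contact_force: [-0.1, -1.2, -5.0]
finger_gap: 49.9
grasp_force: 40.0
```

arm_command:
  series:
    - {"linear":[0,-0.001,0],"delta_rot":[0,0,0],"hand":45}
    - {"linear":[0,-0.002,0],"delta_rot":[0,0,0],"hand":45}
    - {"linear":[0,-0.003,0],"delta_rot":[0,0,0],"hand":45}
    - {"linear":[0,-0.003,0],"delta_rot":[0,0,0],"hand":45}
    - {"linear":[0,-0.003,0],"delta_rot":[0,0,0],"hand":45}

```text
clock: 8.87
position: [447.0, 192.7, 35.7]
orientation: [0.702, 0.712, -0.0, -0.0]
contact_force: [-0.6, 0.4, -5.1]
finger_gap: 49.7
grasp_force: 40.0
```

arm_command:
  series:
    - {"linear":[0,-0.001,0],"delta_rot":[0,0,0],"hand":45}
    - {"linear":[0,-0.002,0],"delta_rot":[0,0,0],"hand":45}
    - {"linear":[0,-0.003,0],"delta_rot":[0,0,0],"hand":45}
    - {"linear":[0,-0.003,0],"delta_rot":[0,0,0],"hand":45}
    - {"linear":[0,-0.003,0],"delta_rot":[0,0,0],"hand":45}

```text
clock: 9.28
position: [447.0, 191.6, 35.8]
orientation: [0.702, 0.712, 0.0, -0.0]
contact_force: [-0.9, 4.1, -4.2]
finger_gap: 49.5
grasp_force: 40.0
```

Stop contact (4 N) at TCP y≈191.6. Now toward the fence.

arm_command:
  series:
    - {"linear":[0.003,0,0],"delta_rot":[0,0,0],"hand":45}
    - {"linear":[0.006,0,0],"delta_rot":[0,0,0],"hand":45}
    - {"linear":[0.008,0,0],"delta_rot":[0,0,0],"hand":45}
    - {"linear":[0.009,0,0],"delta_rot":[0,0,0],"hand":45}
    - {"linear":[0.01,0,0],"delta_rot":[0,0,0],"hand":45}
    - {"linear":[0.01,0,0],"delta_rot":[0,0,0],"hand":45}
    - {"linear":[0.01,0,0],"delta_rot":[0,0,0],"hand":45}

```text
clock: 9.87
position: [451.1, 191.6, 35.4]
orientation: [0.702, 0.712, -0.0, -0.001]
contact_force: [-2.9, 5.3, -4.9]
finger_gap: 49.5
grasp_force: 40.0
```

arm_command:
  series:
    - {"linear":[0.001,0,0],"delta_rot":[0,0,0],"hand":45}
    - {"linear":[0.002,0,0],"delta_rot":[0,0,0],"hand":45}
    - {"linear":[0.002,0,0],"delta_rot":[0,0,0],"hand":45}
    - {"linear":[0.002,0,0],"delta_rot":[0,0,0],"hand":45}

```text
clock: 10.2
position: [452.1, 191.7, 35.4]
orientation: [0.702, 0.712, -0.0, -0.001]
contact_force: [-2.6, 6.0, -5.3]
finger_gap: 49.8
grasp_force: 40.0
```

arm_command:
  series:
    - {"linear":[0.001,0,0],"delta_rot":[0,0,0],"hand":45}
    - {"linear":[0.002,0,0],"delta_rot":[0,0,0],"hand":45}
    - {"linear":[0.002,0,0],"delta_rot":[0,0,0],"hand":45}
    - {"linear":[0.002,0,0],"delta_rot":[0,0,0],"hand":45}

```text
clock: 10.53
position: [453.0, 191.7, 35.4]
orientation: [0.702, 0.712, -0.0, -0.001]
contact_force: [-2.5, 5.6, -5.5]
finger_gap: 50.0
grasp_force: 40.0
```

arm_command:
  series:
    - {"linear":[0.001,0,0],"delta_rot":[0,0,0],"hand":45}
    - {"linear":[0.002,0,0],"delta_rot":[0,0,0],"hand":45}
    - {"linear":[0.002,0,0],"delta_rot":[0,0,0],"hand":45}
    - {"linear":[0.002,0,0],"delta_rot":[0,0,0],"hand":45}
    - {"linear":[0.002,0,0],"delta_rot":[0,0,0],"hand":45}

```text
clock: 10.95
position: [453.6, 191.7, 35.3]
orientation: [0.702, 0.712, -0.001, -0.001]
contact_force: [-5.0, 5.6, -3.0]
finger_gap: 50.0
grasp_force: 40.0
```

Fence contact begins at x≈453.5. Now down onto the bed.

arm_command:
  series:
    - {"linear":[0,0,-0.001],"delta_rot":[0,0,0],"hand":45}
    - {"linear":[0,0,-0.002],"delta_rot":[0,0,0],"hand":45}
    - {"linear":[0,0,-0.003],"delta_rot":[0,0,0],"hand":45}
    - {"linear":[0,0,-0.004],"delta_rot":[0,0,0],"hand":45}
    - {"linear":[0,0,-0.004],"delta_rot":[0,0,0],"hand":45}
    - {"linear":[0,0,-0.004],"delta_rot":[0,0,0],"hand":45}

```text
clock: 11.45
position: [453.6, 191.8, 34.7]
orientation: [0.702, 0.712, -0.001, -0.001]
contact_force: [-11.2, 4.2, 13.8]
finger_gap: 49.6
grasp_force: 40.0
```

arm_command:
  series:
    - {"linear":[0.001,0,0],"delta_rot":[0,0,0],"hand":45}
    - {"linear":[0.0015,0,0],"delta_rot":[0,0,0],"hand":45}
    - {"linear":[0.0015,0,0],"delta_rot":[0,0,0],"hand":45}
    - {"linear":[0.0015,0,0],"delta_rot":[0,0,0],"hand":45}
    - {"linear":[0.0015,0,0],"delta_rot":[0,0,0],"hand":45}
    - {"linear":[0.0015,0,0],"delta_rot":[0,0,0],"hand":45}

```text
clock: 11.95
position: [453.6, 191.8, 34.7]
orientation: [0.702, 0.712, -0.001, -0.002]
contact_force: [-15.9, 3.9, 19.0]
finger_gap: 49.7
grasp_force: 40.0
```

Run:
```python
from h import *
f=snap('e1');_,T=load('e1')
for i in range(3):
    grab_frame('top');s=state();print(s['contact_force'].round(1),s['torque'].round(2),s['position'].round(2),s['grasp_force'])
t=R.from_quat(s['orientation']).as_matrix();print(t.round(4).tolist())
c=brass(f,proj(T,[453,192,54])[0]);cv2.drawContours(f,[c],-1,(0,0,255),1)
cv2.imwrite('pics/e1c.png',f)
```

```text
11.95 [453.6 191.8  34.7] [ 0.9999  0.0151 -0.0046]
[-16.7   4.1  19.8] [ 0.63  2.44 -0.31] [453.64 191.79  34.72] 39.99997501261532
[-16.5   3.7  18.3] [ 0.55  2.49 -0.29] [453.67 191.78  34.73] 40.000007073394954
[-16.8   4.5  18.7] [ 0.52  2.46 -0.31] [453.64 191.8   34.7 ] 39.99993881676346
[[-0.0151, 0.9999, -0.0047], [0.9999, 0.0151, 0.0004], [0.0005, -0.0046, -1.0]]
```

View pics/e1c.png

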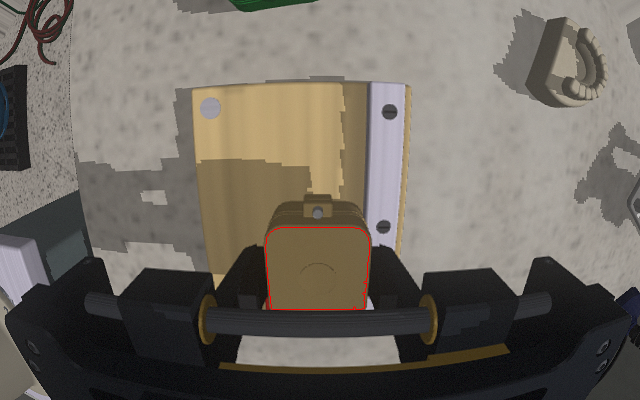

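The picture shows the flask on the bed at (318,265), parallel to and against the fence at (383,200). Forces hold steady: 16.6 N into the fence, about 19 N down (plus flask weight) and 4 N on the stop, with tilt under 0.005 rad. The contact positions are within 1 mm of the predicted home. Handing in.

```bash
python3 -c "from rig import order;print(order.hand_in())"
```

```text
the job is handed in; nothing more can be done
None
```

The job is handed in after about 12 s of robot time; no verdict came back. The flask is still gripped at 40 N, upright on the bed, and touching the stop at about 4 N. It presses about 17 N into the fence and at least 18 N down on the bed. The cast, bur block and round box were not touched.

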